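Air the dish drying chamber

TASK

Air the small white drying chamber: first, with the lid still shut, pull its bottom-hinged front flap down by its bar as far as it goes and leave it open. Then lift the sprung lid on top by its bar until the lid's pointer is level with the clamp marker on the side scale, and finish while holding it still there (the spring shuts it if you let go). Do not shift the marker or disturb the two bottles and the tube nearby.

Things in the scene. Friction and masses are not known exactly. Their poses are not given: they have to be found in the camera images.
- chamber: White drying chamber, fixed to the worktop, 150 deep (x) x 210 wide (y) mm, rim 125 mm high, lid top 142 mm high when shut. Origin: centre of its underside. Its x axis points from front (flap) to back (lid hinge), z up, so its yaw tells how the chamber is turned.
- flap (a joint): Angle of the grey front flap (192 wide x 62 mm tall): 0 = shut (upright), 0.9 rad = fully down at its stop. Hinged along its lower edge at the chamber's front (axis along the chamber's y, at x = -75 mm, z = 60 mm in the chamber's frame). No latch, light friction (0.12 N m); gravity helps it down once it leans out. It may start slightly ajar.
- flap_bar (a point): Centre of the flap's round steel grip bar (10 mm thick, 100 mm free length along the chamber's y). With the flap shut it is 45 mm in front of the chamber's front and 145 mm above the worktop, 85 mm above the flap hinge; the gap behind it is free for a finger. With the flap fully down it is about 95 mm in front of the chamber's front and 78 mm above the worktop.
- lid: White lid with a clear window (150 x 210 x 14 mm). Origin: on its hinge axis (along y) at the back, at x = +70 mm, z = 128 mm in the chamber's frame. It starts shut, with axes parallel to the chamber's; as it opens, its front rises (it turns about +y), up to 1.2 rad. A spring shuts it: 0.4 N m when shut plus 0.5 N m per rad, and it weighs about 0.22 kg, so that lifting at the bar takes about 5 to 9 N.
- lid_bar (a point): Centre of the lid's round steel grip bar (10 mm thick, 90 mm free length along the chamber's y), 112 mm in front of the lid hinge and 50 mm above it when shut (36 mm clear above the lid's top); it moves with the lid.
- pointer (a point): Front edge of the dark steel pointer blade (12 x 36 x 4 mm, sticking out sideways from the lid's side towards the chamber's -y), 113 mm from the lid's middle, 118 mm in front of the lid hinge and 7 mm above it when shut; it moves with the lid in an arc about the hinge.
- mark (a point): Inner edge of the dark steel clamp marker (28 x 10 x 9 mm, with a round thumb screw and a 4 mm thick index blade sticking out sideways to 139 mm from the lid's middle) on the aluminium quadrant scale at the chamber's -y side, 113 mm from the lid's middle. It is set somewhere from 0.28 to 0.62 rad up the arc that the pointer's edge follows; when the lid is at the marked angle, the pointer's edge coincides with this point.
- bottle_brown_mid (a point): Centre of the brown reagent bottle with black cap (50 mm across, 98 mm tall), a bystander beside the chamber.
- bottle_white_mid (a point): Centre of the white reagent bottle with green cap (42 mm across, 99 mm tall), a bystander beside the chamber.
- tube_mid (a point): Centre of a lying sample tube (81 x 40 x 17 mm as it lies), a bystander before the chamber's corner.

How it is judged:
On the way, in this order (a step that is already met when the one before it is completed fails the run):
1. the front flap is pulled fully down while the lid is still shut (value of joint flap above 0.82 rad and angle between lid's own z axis and vertical below 0.06 rad), for 0.2 s.
2. the lid is raised to the marker (distance between pointer and mark below 0.008 m), for 0.3 s.
At the end, for the whole second after the job is handed in: The flap is down at its stop (above 0.82 rad), the lid's pointer edge is within 8 mm of the marker's edge, the lid is still, and the fingers hold it up (more than 2 N on the lid) (value of joint flap above 0.82 rad and distance between pointer and mark below 0.008 m and angular speed of lid below 0.05 rad/s and contact force between the fingers and lid above 2 N); the arm keeps its last pose, push and grip.
It fails at once if the marker is shifted (distance of mark from where it was at the start of the episode above 0.006 m).
It fails at once if a bottle or the tube is disturbed (distance of any of bottle_brown_mid, bottle_white_mid, tube_mid from where it was at the start of the episode above 0.03 m).
It also fails if it takes over 48 s, if anything falls off the work surface, if the arm or the gripper's body presses on something with over 40 N, if the wrist force passes 120 N, or if a joint passes its speed limit or range.

ROBOT

A 7-joint arm with a two-finger parallel gripper is mounted at the origin on the work surface; the furniture and walls round the work are solid. World frame = base frame: x ahead of the robot, y to its left, z up, the work surface at z = 0. Lengths are in m, angles in rad, forces in N, time in s.
With the tool pointing down it reaches from about 0.425 to 0.925 m from the base axis. Payload 6.8 kg.
Tool frame: the origin (TCP) lies on the centre line of the jaws, within the pads' length; the fingertips stand 25 mm ahead of it and the grasp point (between the pads) lies 6 mm ahead of it; z points along the fingers, y is the line along which they close (so a half turn about z gives the same grasp; the last joint's range is limited). The gripper opens to 85 mm and grips with 20 to 120 N. Pads are 22 mm wide; open, the fingers measure 114 mm over their backs; the gripper's body (76 mm by 85 mm) begins 54 mm behind the grasp point. The pads swing forward as they close: fully open they stand 13 mm farther back than shut.
Start: joints at [1.179, 0.477, 0.022, 1.555, -0.011, 1.109, -0.083], TCP at [0.189, -0.648, 0.229] pointing down, gripper open.
Joint ranges: [-2.96, 2.96], [-0.34, 2.1], [-1.41, 1.46], [0.24, 2.44], [-1.37, 4.51], [0.17, 1.92], [-2.96, 2.96]. Speed limits (rad/s): [2.39, 2.39, 3.14, 3.14, 3.14, 3.14, 3.14].

INTERFACE

Orientations are given as a rotation vector (axis times angle).
In Python, from bench import telemetry, grab_frame, job gives the robot as it stands.
- The arm moves only by the tool apply_moves, never from a script. Its argument "rows" is a list of rows, each a list of 2 entries, a list of its own where there are three numbers: the shift along the tool's x, y, z each as a share of 250 mm, from -1 to 1, then the turn, a rotation vector about the tool's x, y, z each as a share of pi rad, from -1 to 1. A call has 1 to 10 rows; each row is the pose to reach, as a shift and turn from the pose commanded when the call began, along the tool's axes at that moment, turning the shorter way round; what a row does not reach only later rows make up. A row lasts 1/8 s, in which the tool goes at most 62.5 mm and 10.7 degrees, less where a joint would pass 70% of its speed; a pose out of reach is approached as far as the arm can. A call with a number of a shift or a turn outside -1 to 1 is refused whole. A call with a gripper value outside its range is refused whole. "jaw" is the gripper's target within -1 to 1 (fully open at 1, half-way at 0, shut at -1), set as the call begins (left out, the last holds). The fingers move at their own pace and stop on an object; "newtons" is the grip in N (left out, the last holds). Time passes only in rows, so rows that repeat a pose let the fingers close. It gives the time, the measured TCP pose, the force, the opening and the grip force at its end, in the units of the state.
- telemetry.get_obs(): the state, without advancing time (a new reading comes with each control period).
- grab_frame(name): name is "scene" or "top" or "wrist"; returns a dict with "frame" (384x512x3 uint8, red, green, blue), "vertical_fov" (degrees; the focal length in pixels is half the picture's height over the tangent of half this angle, whatever the lens; pixels are square), "cx", "cy" (the principal point, pixels), "origin" and "attitude" of the camera in the world. Camera axes: x right, y up, looking along -z (the intrinsics and any distortion apply to the point x, -y, -z); pixel columns grow to the right and rows downward; lengths in m; the calibration is good to about 2 mm. A picture is of the moment at which its call begins. There is no depth.
- job.hand_in(): hands the job in; it is judged then, once.
The state is a dict: "clock": time; "joints": joint angles; "qvel": joint speeds; "tau": joint torques, N m; "tcp_pos": TCP position; "orientation": TCP orientation; "contact_force": force on the tool from outside, world axes, zero at the start; "moment": the same for the moment, N m; "grip_width": finger opening in m; "gripper_force": force on a finger pad.
Only numpy, scipy, OpenCV 4.12 (cv2) and the standard library are available. Lean on these libraries where they do the work, as an engineer would, in place of code of your own. Each camera call takes 0.05 s, during which the arm holds its last target. There are 200 camera calls.

## Working session

There is one attempt and no reset: what is moved stays moved. The work goes in short steps, Python scripts to look and compute and a tool call to move; the robot and the scene stay as the last step left them, time stands still between calls to the robot, and variables do not carry over. Pictures are saved under pics/ and viewed, at most 10 in all, crops included, and the job is handed in when it is done.

Besides the shell and the picture viewer there is one more tool, called after "Request:" in YAML: its name, and indented under it one key for each argument. apply_moves: Moves the arm, as the interface text tells. Its arguments: {"type":"object","properties":{"rows":{"type":"array"},"jaw":{"type":"number"},"newtons":{"type":"number"}},"required":["rows"]}

```bash
mkdir -p pics; cat > h.py <<'E'
import numpy as np, cv2, sys
from bench import telemetry, grab_frame, job
from scipy.spatial.transform import Rotation as R
def snap(n,f):
    d=grab_frame(n); cv2.imwrite('pics/'+f+'.png',cv2.cvtColor(d['frame'],cv2.COLOR_RGB2BGR)); return d
def att(d):
    a=np.array(d['attitude'],float)
    return a if a.shape==(3,3) else (R.from_rotvec(a).as_matrix() if a.size==3 else R.from_quat(a).as_matrix())
def foc(d): return d['frame'].shape[0]/2/np.tan(np.radians(d['vertical_fov'])/2)
def ray(d,u,v):
    f=foc(d); r=att(d)@np.array([(u-d['cx'])/f,-(v-d['cy'])/f,-1.]); return np.array(d['origin']),r/np.linalg.norm(r)
def onz(d,u,v,z):
    o,r=ray(d,u,v); return o+r*(z-o[2])/r[2]
def proj(d,p):
    f=foc(d); c=att(d).T@(np.array(p)-d['origin']); return d['cx']-f*c[0]/c[2], d['cy']+f*c[1]/c[2]
E
python3 - <<'E'
from h import *
for n in ['scene','top']:
    d=snap(n,n+'0'); print({k:v for k,v in d.items() if k!='frame'})
print(telemetry.get_obs())
a=cv2.imread('pics/scene0.png');b=cv2.imread('pics/top0.png')
E
```

```text
{'vertical_fov': 47.694808914051485, 'cx': 254.2448044316954, 'cy': 190.18731803289774, 'origin': array([-0.05989554,  0.51974756,  0.9549205 ]), 'attitude': array([ 0.4106028 , -0.8394195 , -2.07819877])}
{'vertical_fov': 46.842625614066506, 'cx': 255.37626743295073, 'cy': 197.46887718174452, 'origin': array([0.32917383, 0.03647137, 1.21717327]), 'attitude': array([ 0.1700097 , -0.15793025, -1.54232837])}
{'clock': 0.1, 'joints': array([ 1.17889378,  0.47773901,  0.02235247,  1.55634071, -0.01148831,
        1.10932016, -0.08310565]), 'qvel': array([-0.00102676, -0.00023962,  0.00024374, -0.00172322, -0.00025394,
        0.00276103, -0.000345  ]), 'tau': array([ 4.21647972e-03, -5.97765863e+01,  1.61349937e+00, -2.81954402e+01,
        1.27690803e-02,  5.06786848e-03, -3.87733024e-06]), 'tcp_pos': array([ 0.18883378, -0.64748536,  0.2277137 ]), 'orientation': array([-3.10839327e+00, -4.44086991e-01,  5.85693303e-04]), 'contact_force': array([-0.03922399, -0.97327991,  1.28987742]), 'moment': array([-0.03704347,  0.00740238,  0.00865285]), 'gripper_force': 0.0, 'grip_width': 0.08514316421475676}
```

View pics/scene0.png

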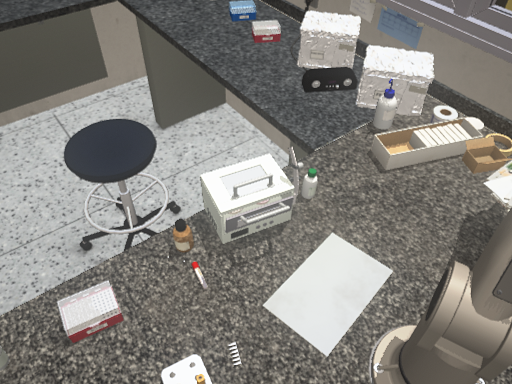

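View pics/top0.png

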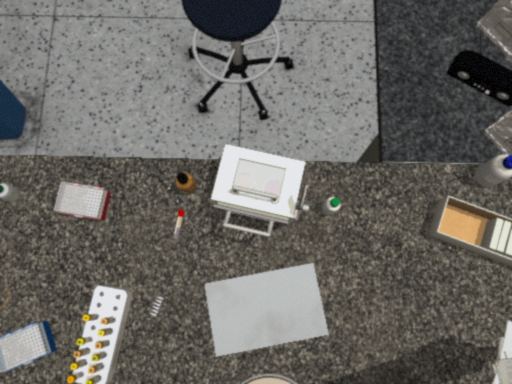

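The scene shows the chamber at about (248,197) with the flap facing the robot. The brown bottle is at (182,235), the white one at (310,183) and the tube at (200,275). In the top view the lid is around (258,183), the flap bar around (248,230) and the scale on the right at (305,200). I'll zoom in next.

```bash
python3 - <<'E'
import cv2,numpy as np
a=cv2.imread('pics/scene0.png')[145:245,190:330];b=cv2.imread('pics/top0.png')[135:245,200:345]
A=cv2.resize(a,(700,500),interpolation=cv2.INTER_CUBIC)
B=cv2.resize(b,(725,550),interpolation=cv2.INTER_CUBIC)
cv2.imwrite('pics/sc.png',A);cv2.imwrite('pics/tc.png',B)
E
```

```text
(no output)
```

View pics/sc.png

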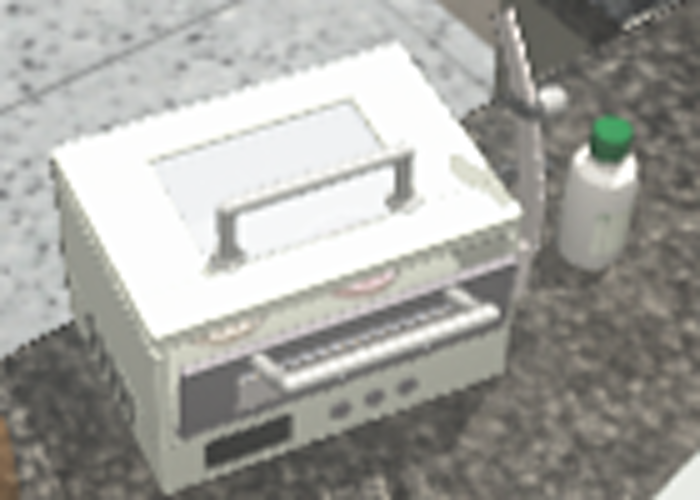

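View pics/tc.png

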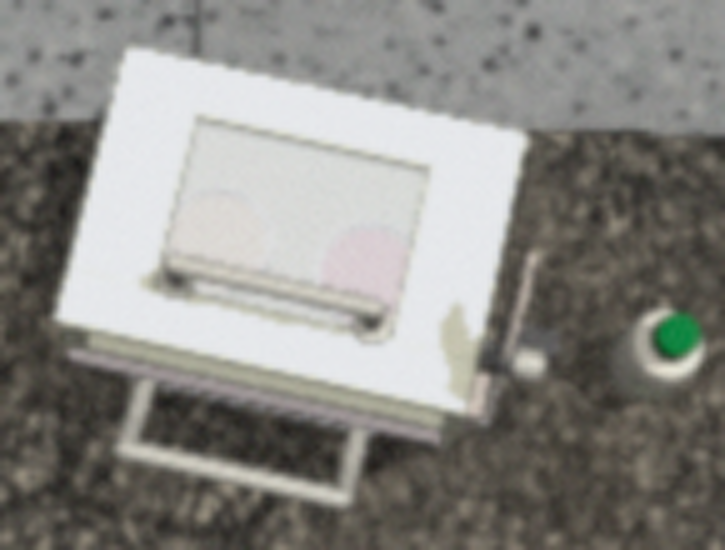

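In the zoomed scene view the marker with its thumb screw is at about crop (540,98). In the zoomed top view the lid's corners are (127,47), (525,132), (467,413) and (57,320), and the marker is at about (500,365).

```bash
python3 - <<'E'
from h import *
t=grab_frame('top');s=grab_frame('scene')
T=lambda u,v:(200+u/5-.4,135+v/5-.4); S=lambda u,v:(190+u/5-.4,145+v/5-.4)
def fit(d,P):
    W=np.array([onz(d,*p,.142)[:2] for p in P]); L=np.array([[.075,.105],[.075,-.105],[-.075,-.105],[-.075,.105]])
    c=W.mean(0); H=(L.T@(W-c)); yaw=np.arctan2(H[0,1]-H[1,0],H[0,0]+H[1,1])
    r=np.array([[np.cos(yaw),-np.sin(yaw)],[np.sin(yaw),np.cos(yaw)]])
    print('c',c,'yaw',yaw,'res mm',np.round(1e3*(W-c-L@r.T),1).tolist()); return c,yaw,r
c1,y1,r1=fit(t,[T(127,47),T(525,132),T(467,413),T(57,320)])
c2,y2,r2=fit(s,[S(52,152),S(400,43),S(520,215),S(158,335)])
c=(c1+c2)/2;yaw=(y1+y2)/2;r=R.from_euler('z',yaw).as_matrix()
np.save('ch.npy',[*c,yaw])
w=lambda p:r@np.array(p)+[*c,0]
inv=lambda d,p:np.round(((np.array(p)[0]-200+.4)*5,(np.array(p)[1]-135+.4)*5))
print('topcrop lidbar',inv(t,proj(t,w([-.042,0,.178]))))
for f in [0,.1,.2,.3]:
    p=[-.075-.045*np.cos(f)-.085*np.sin(f),0,.06+.085*np.cos(f)-.045*np.sin(f)]
    print('flap',f,inv(t,proj(t,w(p))),w(p), 'scene',proj(s,w(p)))
for a in np.arange(.28,.63,.06):
    x=.07-.118*np.cos(a)+.007*np.sin(a); z=.128+.118*np.sin(a)+.007*np.cos(a)
    q=[inv(t,proj(t,w([x,y,z]))) for y in(-.113,-.139)]; q2=[(np.array(proj(s,w([x,y,z])))-[190,145]+.4)*5 for y in(-.113,-.139)]
    print(round(a,2),q,np.round(q2))
E
```

```text
c [0.60300001 0.04118345] yaw -0.20086255709897696 res mm [[-2.3, -1.2], [-1.2, 2.1], [1.6, 0.7], [1.9, -1.6]]
c [0.59956815 0.04586685] yaw -0.20300654802952828 res mm [[-3.2, 0.0], [-1.3, 0.9], [2.2, 3.3], [2.3, -4.2]]
topcrop lidbar [269. 293.]
flap 0 [234. 460.] [0.48372243 0.06759295 0.145     ] scene (np.float64(266.9854112840327), np.float64(210.44311871587632))
flap 0.1 [231. 478.] [0.47562926 0.06924982 0.14008285] scene (np.float64(268.40483827063576), np.float64(214.05021301486437))
flap 0.2 [227. 495.] [0.46805745 0.07079996 0.13436554] scene (np.float64(269.721063313041), np.float64(217.7272715992134))
flap 0.3 [224. 511.] [0.46108264 0.07222787 0.12790519] scene (np.float64(270.9173688761552), np.float64(221.4282810071311))
0.28 [array([498., 348.]), array([551., 360.])] [[515. 131.]
 [558. 117.]]
0.34 [array([500., 340.]), array([553., 352.])] [[514. 119.]
 [557. 105.]]
0.4 [array([503., 332.]), array([556., 343.])] [[512. 106.]
 [555.  92.]]
0.46 [array([505., 322.]), array([559., 334.])] [[510.  93.]
 [553.  79.]]
0.52 [array([508., 312.]), array([562., 324.])] [[507.  80.]
 [551.  67.]]
0.58 [array([511., 301.]), array([565., 313.])] [[504.  67.]
 [548.  53.]]
```

```bash
cat >> h.py <<'E'
def chamber():
    c=np.load('ch.npy'); r=R.from_euler('z',c[3]); return lambda p:r.apply(p)+[c[0],c[1],0], r
def Rt(tilt=0,flip=1):
    """tool z down, tool y along flip*chamber x; tilt about chamber y"""
    r=chamber()[1].as_matrix(); y=flip*r[:,0]; z=np.array([0,0,-1.]); return R.from_rotvec(tilt*r[:,1])*R.from_matrix(np.c_[np.cross(y,z),y,z])
def mv(p,rot,p0=None,r0=None):
    o=telemetry.get_obs(); r0=R.from_rotvec(o['orientation']) if r0 is None else r0; p0=o['tcp_pos'] if p0 is None else p0
    return np.round(r0.inv().apply(np.array(p)-p0)/.25,3).tolist(), np.round((r0.inv()*rot).as_rotvec()/np.pi,3).tolist()
E
python3 - <<'E'
from h import *
o=telemetry.get_obs(); print(R.from_rotvec(o['orientation']).as_matrix().round(2))
r0=R.from_rotvec(o['orientation'])
for f in(1,-1): print(f,(r0.inv()*Rt(0,f)).as_rotvec()/np.pi)
w,_=chamber(); p=w([-.126,0,.30]); print(p); print(mv([.36,-.45,.3],r0),mv(p,r0))
d=snap('wrist','w0')
print(np.array(d['origin'])-o['tcp_pos'],att(d).round(2))
E
```

```text
[[ 0.96  0.28 -0.  ]
 [ 0.28 -0.96  0.  ]
 [-0.   -0.   -1.  ]]Traceback (most recent call last):
  File "<stdin>", line 4, in <module>
  File "h.py", line 20, in Rt
    r=chamber()[1].as_matrix(); y=flip*r[:,0]; z=np.array([0,0,-1.]); return R.from_rotvec(tilt*r[:,1])*R.from_matrix(np.c_[np.cross(y,z),y,z])
      ~~~~~~~^^
  File "h.py", line 17, in chamber
    c=np.load('ch.npy'); r=R.from_euler('z',c[3]); return lambda p:r.apply(p)+[c[0],c[1],0], r
                                            ~^^^
IndexError: index 3 is out of bounds for axis 0 with size 3
```

```bash
sed -i "s/c\[3\]/c[2]/" h.py; python3 - <<'E'
from h import *
o=telemetry.get_obs()
r0=R.from_rotvec(o['orientation'])
for f in(1,-1): print(f,((r0.inv()*Rt(0,f)).as_rotvec()/np.pi).round(3))
w,_=chamber(); p=w([-.126,0,.30]); print(p); print(mv([.36,-.45,.3],r0),mv(p,r0))
d=snap('wrist','w0')
print(np.array(d['origin'])-o['tcp_pos'],att(d).round(2))
E
```

```text
1 [-0.    -0.    -0.345]
-1 [-0.     0.     0.655]
[0.47784435 0.06879634 0.3       ]
([0.878, -0.568, -0.288], [0.0, 0.0, 0.0]) ([1.912, -2.428, -0.285], [0.0, 0.0, 0.0])
[0.0655855  0.02008605 0.14478547] [[ 0.28  0.92  0.26]
 [-0.96  0.27  0.08]
 [-0.   -0.27  0.96]]
```

Request:
apply_moves:
  rows:
    - [[0.3, -0.2, -0.28], [0, 0, -0.05]]
    - [[0.8, -0.6, -0.28], [0, 0, -0.2]]
    - [[0.8, -0.8, -0.28], [0, 0, -0.345]]
    - [[0.8, -0.9, -0.28], [0, 0, -0.345]]
    - [[0.8, -0.9, -0.28], [0, 0, -0.345]]
    - [[0.8, -0.9, -0.28], [0, 0, -0.345]]
    - [[0.8, -0.9, -0.28], [0, 0, -0.345]]
    - [[0.8, -0.9, -0.28], [0, 0, -0.345]]
    - [[0.8, -0.9, -0.28], [0, 0, -0.345]]
  jaw: 0

```text
clock: 1.38
tcp_pos: [0.3175, -0.3769, 0.2983]
orientation: [-2.439, -1.98, 0.0]
contact_force: [0.5, 0.8, -0.2]
grip_width: 0.0426
gripper_force: 0.0
```

```bash
python3 - <<'E'
from h import *
w,_=chamber(); print(mv(w([-.126,0,.30]),Rt(0)),telemetry.get_obs()['joints'],telemetry.get_obs()['grip_width'])
E
```

```text
([1.877, 0.262, -0.006], [-0.0, -0.0, -0.002]) [ 0.99908603  0.12644512 -0.2789666   1.87597496  0.03809214  1.14483181
  0.4995671 ] 0.042599697045176244
```

Request:
apply_moves:
  rows:
    - [[0.25, 0.04, 0], [0, 0, 0]]
    - [[0.5, 0.08, 0], [0, 0, 0]]
    - [[0.75, 0.1, 0], [0, 0, 0]]
    - [[1, 0.13, 0], [0, 0, 0]]
    - [[1, 0.13, 0], [0, 0, 0]]
    - [[1, 0.13, 0], [0, 0, 0]]

```text
clock: 2.12
tcp_pos: [0.4002, -0.1385, 0.2985]
orientation: [-2.436, -1.983, 0.0]
contact_force: [0.5, -1.1, 1.1]
grip_width: 0.0426
gripper_force: 0.0
```

Request:
apply_moves:
  rows:
    - [[0.25, 0.04, 0], [0, 0, 0]]
    - [[0.5, 0.08, 0], [0, 0, 0]]
    - [[0.75, 0.12, 0], [0, 0, 0]]
    - [[0.877, 0.13, 0], [0, 0, 0]]
    - [[0.877, 0.13, 0], [0, 0, 0]]
    - [[0.877, 0.13, 0], [0, 0, 0]]

```text
clock: 2.88
tcp_pos: [0.4765, 0.0681, 0.2981]
orientation: [-2.439, -1.98, 0.002]
contact_force: [-0.4, -0.0, 0.3]
grip_width: 0.0425
gripper_force: 0.0
```

```bash
python3 - <<'E'
from h import *
w,_=chamber(); o=telemetry.get_obs(); print(mv(w([-.126,0,.30]),Rt(0)),o['joints'],o['tcp_pos'])
d=snap('wrist','w1')
for f in (0,.07,.15): print(f,[np.round(proj(d,w([-.075-.045*np.cos(f)-.085*np.sin(f),y,.06+.085*np.cos(f)-.045*np.sin(f)]))) for y in(-.05,.05)])
print('lidbar',[np.round(proj(d,w([-.042,y,.178]))) for y in(-.045,.045)])
for a in np.arange(.28,.63,.06):
    x=.07-.118*np.cos(a)+.007*np.sin(a); z=.128+.118*np.sin(a)+.007*np.cos(a)
    print(round(a,2),[np.round(proj(d,w([x,y,z]))) for y in(-.113,-.139)])
E
```

```text
([0.004, 0.005, -0.008], [-0.0, 0.0, -0.002]) [ 0.40978671  0.15597695 -0.74732885  1.87498017  0.11595703  1.15557246
 -0.5852329 ] [0.47650996 0.06808189 0.29808632]
0 [array([265., 228.]), array([265., 119.])]
0.07 [array([259., 226.]), array([258., 119.])]
0.15 [array([252., 225.]), array([251., 118.])]
lidbar [array([358., 236.]), array([368., 128.])]
0.28 [array([350., 300.]), array([348., 324.])]
0.34 [array([355., 304.]), array([353., 329.])]
0.4 [array([360., 308.]), array([358., 333.])]
0.46 [array([366., 313.]), array([364., 338.])]
0.52 [array([373., 317.]), array([370., 343.])]
0.58 [array([380., 321.]), array([377., 347.])]
```

View pics/w1.png

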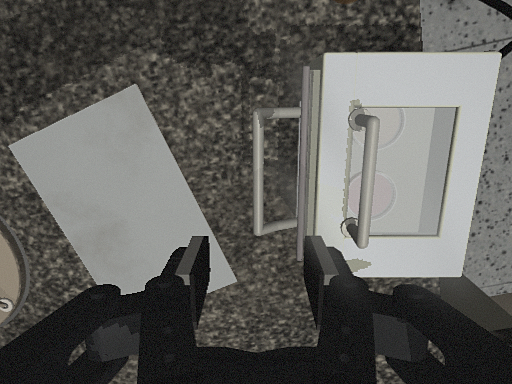

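The wrist view shows the flap bar at columns 258, rows 115–230, which matches my prediction for a flap 0.07 rad ajar. The lid bar is centred at about (367,180). Next I descend onto the flap bar.

Request:
apply_moves:
  rows:
    - [[0.004, 0, 0.2], [0, 0, 0]]
    - [[0.004, 0, 0.4], [0, 0, 0]]
    - [[0.004, 0, 0.53], [0, 0, 0]]
    - [[0.004, 0, 0.61], [0, 0, 0]]
    - [[0.004, 0, 0.61], [0, 0, 0]]
    - [[0.004, 0, 0.61], [0, 0, 0]]

```text
clock: 3.68
tcp_pos: [0.4772, 0.0706, 0.1469]
orientation: [2.436, 1.982, 0.001]
contact_force: [-0.0, 0.2, 0.6]
grip_width: 0.0427
gripper_force: 0.0
```

Request:
apply_moves:
  rows:
    - [[0, 0, 0], [0, 0, 0]]
    - [[0, 0, 0], [0, 0, 0]]
    - [[0, 0, 0], [0, 0, 0]]
    - [[0, 0, 0], [0, 0, 0]]
    - [[0, 0, 0], [0, 0, 0]]
    - [[0, 0, 0], [0, 0, 0]]
  jaw: -1
  newtons: 20

```text
clock: 4.42
tcp_pos: [0.4766, 0.0715, 0.1461]
orientation: [-2.435, -1.985, 0.0]
contact_force: [-0.4, 0.4, 0.2]
grip_width: 0.0005
gripper_force: 0.0
```

```bash
python3 - <<'E'
from h import *
o=telemetry.get_obs(); print(o['tcp_pos'],o['joints'])
P=lambda f:np.array([-.045*np.cos(f)-.085*np.sin(f),.085*np.cos(f)-.045*np.sin(f)])
for f in np.linspace(.07,.95,9):
    d=(P(f)-P(.07))/.25; print(round(f,2),d.round(3)[0],-d.round(3)[1])
E
```

```text
[0.47655481 0.07146427 0.14608316] [ 0.31735927  0.34780161 -0.70347029  2.04971677  0.29926107  0.84477354
 -0.76096292]
0.07 0.0 -0.0
0.18 -0.035 0.024
0.29 -0.066 0.052
0.4 -0.095 0.084
0.51 -0.12 0.118
0.62 -0.141 0.154
0.73 -0.158 0.193
0.84 -0.17 0.234
0.95 -0.178 0.275
```

The jaws closed empty, so I'll look.

```bash
python3 - <<'E'
from h import *
a=snap('wrist','w2')['frame'];s=snap('scene','s2')['frame'][130:260,180:350]
b=cv2.resize(s,(502,384))
cv2.imwrite('pics/c2.png',np.hstack([cv2.resize(a[:,:],(512,384))[:,180:480],b])[:,:,::-1])
E
```

```text
(no output)
```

View pics/c2.png

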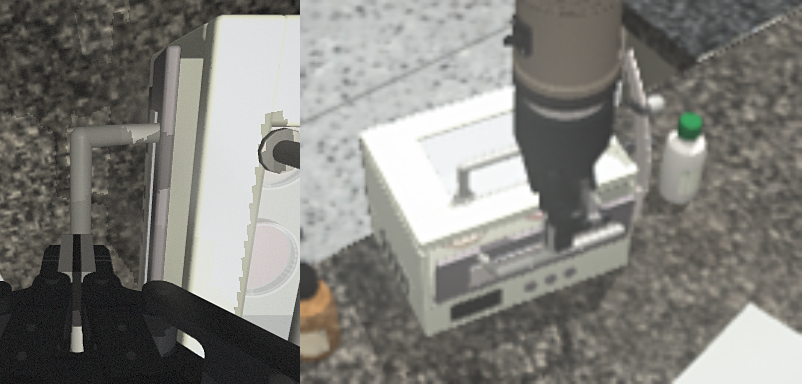

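```bash
python3 - <<'E'
from h import *
a=cv2.imread('pics/w2.png')[210:384,200:340]; s=cv2.imread('pics/s2.png')[180:235,220:320]
cv2.imwrite('pics/c3.png',np.hstack([cv2.resize(a,(400,497),interpolation=2),cv2.resize(s,(400,220),interpolation=2).__class__((0,)) if 0 else cv2.copyMakeBorder(cv2.resize(s,(400,220),interpolation=2),0,277,0,0,0)]))
d=grab_frame('wrist');e=grab_frame('scene');o=telemetry.get_obs();r=R.from_rotvec(o['orientation'])
for k in(0,.006,.025): p=o['tcp_pos']+r.apply([0,0,k]); print(k,np.round(proj(d,p)),np.round(proj(e,p)))
w,_=chamber()
for f in(.07,.2): print([np.round(proj(q,w([-.075-.045*np.cos(f)-.085*np.sin(f),y,.06+.085*np.cos(f)-.045*np.sin(f)]))) for q in(d,e) for y in(-.05,0,.05)])
E
```

```text
0 [258. 252.] [268. 213.]
0.006 [258. 247.] [267. 214.]
0.025 [257. 231.] [267. 219.]
[array([261., 340.]), array([262., 252.]), array([262., 149.]), array([286., 207.]), array([268., 213.]), array([250., 219.])]
[array([242., 331.]), array([241., 246.]), array([240., 146.]), array([288., 211.]), array([270., 218.]), array([251., 224.])]
```

View pics/c3.png

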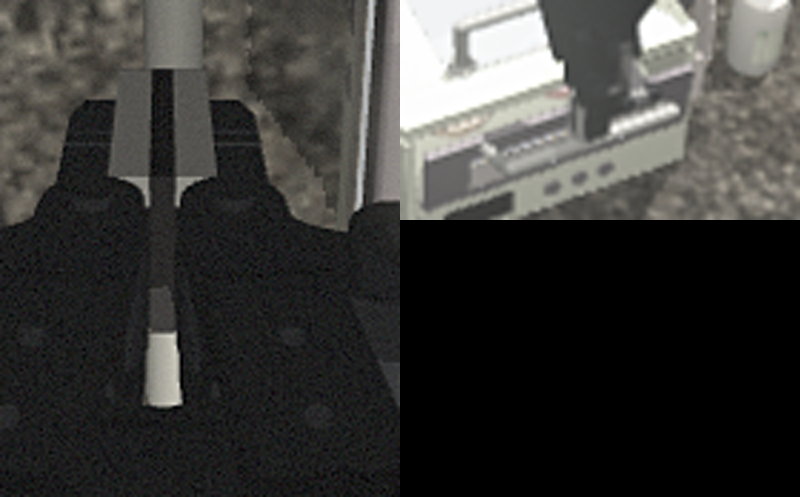

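The bar lies beneath shut fingertips and is centred between them, so the pads did not reach deep enough. I'll reopen, go deeper and close again.

Request:
apply_moves:
  rows:
    - [[0, 0, -0.06], [0, 0, 0]]
    - [[0, 0, -0.06], [0, 0, 0]]
    - [[0, 0, -0.06], [0, 0, 0]]
    - [[0, 0.004, 0], [0, 0, 0]]
    - [[0, 0.004, 0.03], [0, 0, 0]]
    - [[0, 0.004, 0.06], [0, 0, 0]]
    - [[0, 0.004, 0.06], [0, 0, 0]]
  jaw: 0

```text
clock: 5.5
tcp_pos: [0.4769, 0.0712, 0.1302]
orientation: [-2.434, -1.984, 0.002]
contact_force: [-0.6, 0.1, 0.6]
grip_width: 0.0428
gripper_force: 0.0
```

Request:
apply_moves:
  rows:
    - [[0, 0, 0], [0, 0, 0]]
    - [[0, 0, 0], [0, 0, 0]]
    - [[0, 0, 0], [0, 0, 0]]
    - [[0, 0, 0], [0, 0, 0]]
    - [[0, 0, 0], [0, 0, 0]]
    - [[0, 0, 0], [0, 0, 0]]
  jaw: -1
  newtons: 20

```text
clock: 6.25
tcp_pos: [0.4778, 0.0713, 0.1313]
orientation: [2.435, 1.984, 0.001]
contact_force: [0.6, -0.4, 1.8]
grip_width: 0.0082
gripper_force: 22.2
```

Request:
apply_moves:
  rows:
    - [[0, -0.035, 0.024], [0, 0, 0]]
    - [[0, -0.066, 0.052], [0, 0, 0]]
    - [[0, -0.095, 0.084], [0, 0, 0]]
    - [[0, -0.12, 0.118], [0, 0, 0]]
    - [[0, -0.141, 0.154], [0, 0, 0]]
    - [[0, -0.158, 0.193], [0, 0, 0]]
    - [[0, -0.17, 0.234], [0, 0, 0]]
    - [[0, -0.176, 0.264], [0, 0, 0]]
    - [[0, -0.176, 0.264], [0, 0, 0]]
    - [[0, -0.176, 0.264], [0, 0, 0]]

```text
clock: 7.5
tcp_pos: [0.4399, 0.0808, 0.0677]
orientation: [2.432, 1.98, 0.014]
contact_force: [8.8, -3.1, 20.6]
grip_width: 0.0087
gripper_force: 25.7
```

```bash
python3 - <<'E'
from h import *
s=snap('scene','s4')['frame'][130:260,180:350];a=snap('wrist','w4')['frame']
cv2.imwrite('pics/c4.png',np.hstack([a[:,180:480],cv2.resize(s,(502,384))])[:,:,::-1])
print(telemetry.get_obs()['joints'])
E
```

```text
[ 0.22279076  0.42183424 -0.64281878  2.18997215  0.42721207  0.64096611
 -0.92799383]
```

View pics/c4.png

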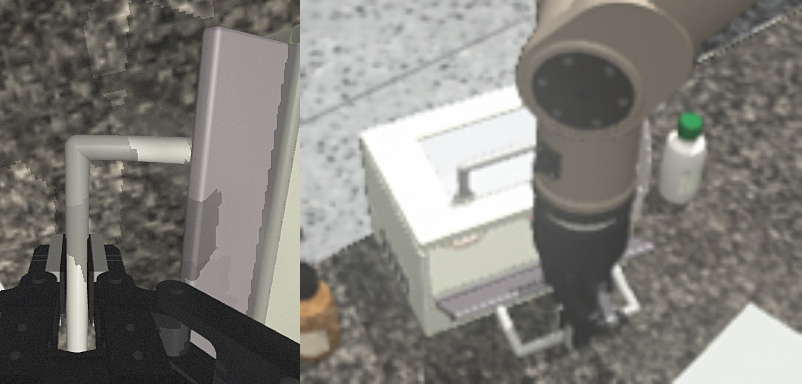

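The flap is down at its stop: the reaction is 20 N and the bar is held low. I'll release it, rise, and plan a look at the marker.

Request:
apply_moves:
  rows:
    - [[0, 0, -0.01], [0, 0, 0]]
    - [[0, 0, -0.01], [0, 0, 0]]
    - [[0, 0, -0.01], [0, 0, 0]]
    - [[0, 0, -0.1], [0, 0, 0]]
    - [[0, 0, -0.3], [0, 0, 0]]
    - [[0, 0, -0.5], [0, 0, 0]]
    - [[0, 0, -0.7], [0, 0, 0]]
    - [[0, 0, -0.9], [0, 0, 0]]
    - [[0, 0, -1], [0, 0, 0]]
    - [[0, 0, -1], [0, 0, 0]]
  jaw: -0.3

```text
clock: 8.85
tcp_pos: [0.435, 0.0804, 0.3163]
orientation: [2.434, 1.983, 0.003]
contact_force: [0.4, -0.5, -0.8]
grip_width: 0.0304
gripper_force: 0.0
```

```bash
python3 - <<'E'
from h import *
o=telemetry.get_obs(); r=R.from_rotvec(o['orientation']); d=grab_frame('wrist'); print(o['tcp_pos'],o['grip_width'])
off=r.inv().apply(d['origin']-o['tcp_pos']); Ac=r.inv().as_matrix()@att(d)
w,rc=chamber(); a=.45
M=w([.07-.118*np.cos(a)+.007*np.sin(a),-.113,.128+.118*np.sin(a)+.007*np.cos(a)])
for x,y,z,t in [(-.13,-.13,.33,-.5),(-.17,-.15,.33,-.6),(-.15,-.2,.33,-.6),(-.1,-.2,.34,-.4),(-.1,-.15,.34,0)]:
    q=Rt(t); p=w([x,y,z]); e=dict(d); e['origin']=p+q.apply(off); e['attitude']=(q*R.from_matrix(Ac)).as_rotvec()
    print(x,y,z,t,np.round(proj(e,M)),np.linalg.norm(M-e['origin']).round(3),rc.inv().apply(e['origin']-M).round(3),mv(p,q))
f=.9
print([np.round(proj(d,w([-.075-.045*np.cos(g)-.085*np.sin(g),.05,.06+.085*np.cos(g)-.045*np.sin(g)]))) for g in(.7,.8,.9)])
E
```

```text
[0.43496502 0.08040899 0.3162607 ] 0.03035497117595617
-0.13 -0.13 0.33 -0.5 [273. 155.] 0.323 [-0.167  0.053  0.271] ([-0.529, 0.165, -0.061], [-0.159, 0.0, -0.0])
-0.17 -0.15 0.33 -0.6 [288. 131.] 0.344 [-0.219  0.033  0.263] ([-0.609, 0.005, -0.061], [-0.191, 0.0, -0.0])
-0.15 -0.2 0.33 -0.6 [273.  77.] 0.331 [-0.199 -0.017  0.263] ([-0.809, 0.085, -0.06], [-0.191, 0.0, -0.0])
-0.1 -0.2 0.34 -0.4 [258.  76.] 0.313 [-0.124 -0.017  0.287] ([-0.809, 0.285, -0.1], [-0.127, 0.0, -0.0])
-0.1 -0.15 0.34 0 [333. 135.] 0.308 [-0.068  0.033  0.299] ([-0.609, 0.285, -0.1], [0.0, 0.0, -0.0])
[array([262., 119.]), array([259., 118.]), array([257., 118.])]
```

Request:
apply_moves:
  rows:
    - [[-0.15, 0, -0.06], [-0.04, 0, 0]]
    - [[-0.35, 0, -0.06], [-0.09, 0, 0]]
    - [[-0.55, 0, -0.06], [-0.14, 0, 0]]
    - [[-0.61, 0, -0.06], [-0.19, 0, 0]]
    - [[-0.61, 0, -0.06], [-0.19, 0, 0]]
    - [[-0.61, 0, -0.06], [-0.19, 0, 0]]
    - [[-0.61, 0, -0.06], [-0.19, 0, 0]]

```text
clock: 9.78
tcp_pos: [0.4224, -0.0722, 0.3192]
orientation: [2.049, 1.671, 0.502]
contact_force: [-0.4, 0.4, -0.1]
grip_width: 0.03
gripper_force: 0.0
```

```bash
python3 - <<'E'
from h import *
d=snap('wrist','w5'); cv2.imwrite('pics/c5.png',cv2.resize(cv2.imread('pics/w5.png')[30:290,150:450],(690,598),interpolation=2))
w,_=chamber()
I=lambda p:np.round((np.array(p)-[150,30])*2.3)
def P(a,y,r=.118): return w([.07-r*np.cos(a)+.007*np.sin(a),y,.128+r*np.sin(a)+.007*np.cos(a)])
for a in [0,.28,.34,.4,.46,.52,.58]: print(round(a,2),I(proj(d,P(a,-.113))),I(proj(d,P(a,-.139))))
print('lidbar',[I(proj(d,w([-.042,y,.178]))) for y in(-.045,.045)],'lid front corner',I(proj(d,w([-.075,-.105,.142]))), telemetry.get_obs()['joints'])
f=.9;print('flapbar',I(proj(d,w([-.075-.045*np.cos(f)-.085*np.sin(f),-.05,.06+.085*np.cos(f)-.045*np.sin(f)]))))
E
```

```text
0 [213. 230.] [213. 287.]
0.28 [266. 235.] [265. 296.]
0.34 [280. 236.] [279. 298.]
0.4 [295. 237.] [294. 299.]
0.46 [311. 238.] [309. 301.]
0.52 [327. 239.] [325. 302.]
0.58 [344. 239.] [342. 303.]
lidbar [array([282.,  60.]), array([ 285., -211.])] lid front corner [166. 215.] [ 0.22737412 -0.33476518 -0.24622479  2.35128543  0.09186936  0.54670093
 -0.29669544]
flapbar [-120.   77.]
```

View pics/c5.png

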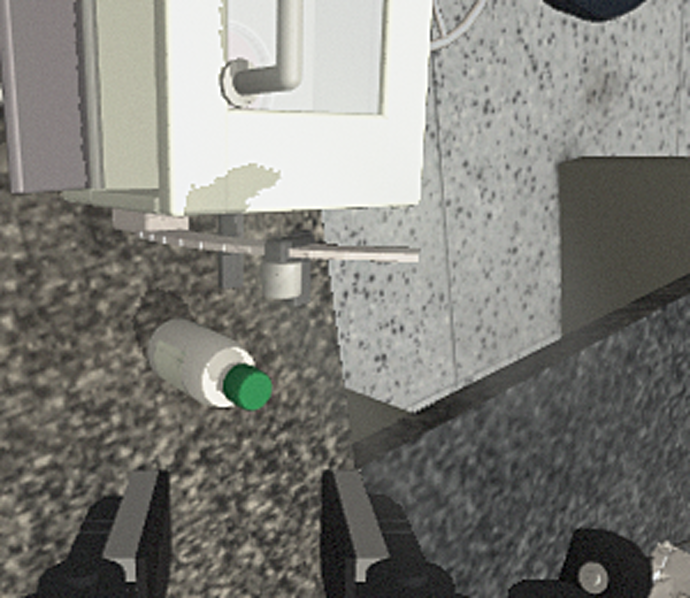

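The marker's dark body is at crop (265–308, 237–258) with the thumb screw at (282,280) and the index blade at about x=305. The pointer's front edge is at x≈219. That puts the marked angle near 0.42 rad. Next I go above the lid bar.

```bash
python3 - <<'E'
from h import *
w,_=chamber(); print(mv(w([-.039,0,.28]),Rt(0)), mv(w([-.039,0,.34]),Rt(0)))
E
```

```text
([0.598, 0.289, 0.38], [0.186, 0.0, -0.0]) ([0.598, 0.422, 0.18], [0.186, 0.0, -0.0])
```

Request:
apply_moves:
  rows:
    - [[0.1, 0.1, 0.03], [0.04, 0, 0]]
    - [[0.3, 0.2, 0.09], [0.09, 0, 0]]
    - [[0.5, 0.33, 0.15], [0.14, 0, 0]]
    - [[0.598, 0.422, 0.18], [0.186, 0, 0]]
    - [[0.598, 0.289, 0.38], [0.186, 0, 0]]
    - [[0.598, 0.289, 0.38], [0.186, 0, 0]]
    - [[0.598, 0.289, 0.38], [0.186, 0, 0]]
    - [[0.598, 0.289, 0.38], [0.186, 0, 0]]
  jaw: 0

```text
clock: 10.82
tcp_pos: [0.5641, 0.0511, 0.2837]
orientation: [2.432, 1.981, 0.008]
contact_force: [0.1, -0.6, -0.5]
grip_width: 0.0427
gripper_force: 0.0
```

```bash
python3 - <<'E'
from h import *
w,_=chamber(); print(mv(w([-.039,0,.168]),Rt(0)), telemetry.get_obs()['joints'])
d=snap('wrist','w6'); im=d['frame'].astype(int)
print([np.round(proj(d,w([-.039,y,.178]))) for y in(0,.045)])
g=im.mean(2); 
for r in (130,150,170): print(r,g[r,200:330:3].round().astype(int).tolist())
E
```

```text
([-0.0, -0.007, 0.463], [0.002, -0.0, -0.001]) [ 0.13840013  0.27683769 -0.41489938  1.73612463  0.12356438  1.14761295
 -0.51621967]
[array([255., 191.]), array([255., 132.])]
130 [93, 96, 96, 93, 97, 90, 177, 177, 179, 177, 177, 176, 176, 175, 179, 181, 112, 95, 108, 111, 94, 94, 163, 174, 162, 160, 162, 159, 161, 164, 160, 159, 162, 161, 160, 159, 163, 163, 159, 163, 157, 170, 159, 163]
150 [94, 96, 95, 99, 96, 65, 178, 179, 179, 179, 178, 176, 179, 177, 177, 178, 130, 124, 145, 155, 124, 164, 161, 159, 155, 163, 158, 168, 159, 171, 164, 158, 158, 164, 153, 162, 166, 160, 157, 162, 165, 159, 160, 160]
170 [97, 96, 98, 92, 95, 91, 174, 176, 177, 177, 180, 181, 179, 180, 176, 180, 130, 120, 145, 152, 123, 164, 158, 160, 159, 156, 157, 161, 162, 160, 160, 163, 163, 159, 157, 159, 158, 160, 162, 160, 158, 158, 160, 158]
```

Request:
apply_moves:
  rows:
    - [[0, 0, 0.15], [0, 0, 0]]
    - [[0, 0, 0.28], [0, 0, 0]]
    - [[0, 0, 0.36], [0, 0, 0]]
    - [[0, 0, 0.42], [0, 0, 0]]
    - [[0, 0, 0.445], [0, 0, 0]]
    - [[0, 0, 0.455], [0, 0, 0]]

```text
clock: 11.62
tcp_pos: [0.5644, 0.051, 0.168]
orientation: [2.433, 1.982, 0.005]
contact_force: [0.5, -1.0, 0.3]
grip_width: 0.0425
gripper_force: 0.0
```

Request:
apply_moves:
  rows:
    - [[0, 0, 0], [0, 0, 0]]
    - [[0, 0, 0], [0, 0, 0]]
    - [[0, 0, 0], [0, 0, 0]]
    - [[0, 0, 0], [0, 0, 0]]
    - [[0, 0, 0], [0, 0, 0]]
    - [[0, 0, 0], [0, 0, 0]]
  jaw: -1
  newtons: 30

```text
clock: 12.38
tcp_pos: [0.564, 0.0511, 0.168]
orientation: [2.433, 1.983, 0.004]
contact_force: [-2.2, 0.8, 5.6]
grip_width: 0.0085
gripper_force: 29.8
```

```bash
python3 - <<'E'
import numpy as np
P=lambda a:np.array([-.112*np.cos(a)+.05*np.sin(a),.05*np.cos(a)+.112*np.sin(a)])
for a in np.arange(.07,.6,.05): d=(P(a)-P(0))/.25; print(round(a,2),d.round(3))
E
```

```text
0.07 [0.015 0.031]
0.12 [0.027 0.052]
0.17 [0.04  0.073]
0.22 [0.054 0.093]
0.27 [0.07  0.112]
0.32 [0.086 0.131]
0.37 [0.103 0.148]
0.42 [0.12  0.165]
0.47 [0.139 0.181]
0.52 [0.159 0.196]
0.57 [0.179 0.21 ]
```

Request:
apply_moves:
  rows:
    - [[0, 0.015, -0.031], [0, 0, 0]]
    - [[0, 0.027, -0.052], [0, 0, 0]]
    - [[0, 0.04, -0.073], [0, 0, 0]]
    - [[0, 0.054, -0.093], [0, 0, 0]]
    - [[0, 0.07, -0.112], [0, 0, 0]]
    - [[0, 0.086, -0.131], [0, 0, 0]]
    - [[0, 0.103, -0.148], [0, 0, 0]]
    - [[0, 0.112, -0.157], [0, 0, 0]]
    - [[0, 0.112, -0.157], [0, 0, 0]]
    - [[0, 0.112, -0.157], [0, 0, 0]]

```text
clock: 13.62
tcp_pos: [0.589, 0.0459, 0.2068]
orientation: [-2.435, -1.985, 0.003]
contact_force: [-10.5, 3.2, 0.3]
grip_width: 0.0079
gripper_force: 29.4
```

```bash
python3 - <<'E'
from h import *
w,_=chamber(); S=[];o=telemetry.get_obs();print(o['tcp_pos'],o['contact_force'])
X=.0025
def P(a,y,r=.118): return w([X+.07-r*np.cos(a)+.007*np.sin(a),y,.128+r*np.sin(a)+.007*np.cos(a)])
for n,u,v,W,H in [('scene',265,145,60,45),('top',280,170,60,45),('wrist',200,200,200,150)]:
    d=snap(n,n+'7'); S.append(cv2.resize(cv2.imread(f'pics/{n}7.png')[v:v+H,u:u+W],(400,300),interpolation=2)); k=400/W
    for a in (.3,.4,.5): print(n,a,*[np.round((np.array(proj(d,P(a,y)))-[u,v])*k) for y in(-.113,-.139)])
S.append(np.zeros_like(S[0])); cv2.imwrite('pics/c7.png',np.vstack([np.hstack(S[:2]),np.hstack(S[2:])]))
E
```

```text
[0.58899706 0.04592026 0.2068415 ] [-10.48795839   3.23997129   0.25891475]
scene 0.3 [181. 162.] [238. 144.]
scene 0.4 [177. 135.] [235. 116.]
scene 0.5 [172. 106.] [230.  88.]
top 0.3 [130. 218.] [201. 234.]
top 0.4 [136. 199.] [207. 215.]
top 0.5 [142. 178.] [214. 194.]
wrist 0.3 [ 37. 366.] [ 39. 427.]
wrist 0.4 [ 48. 394.] [ 50. 457.]
wrist 0.5 [ 64. 423.] [ 66. 489.]
```

View pics/c7.png

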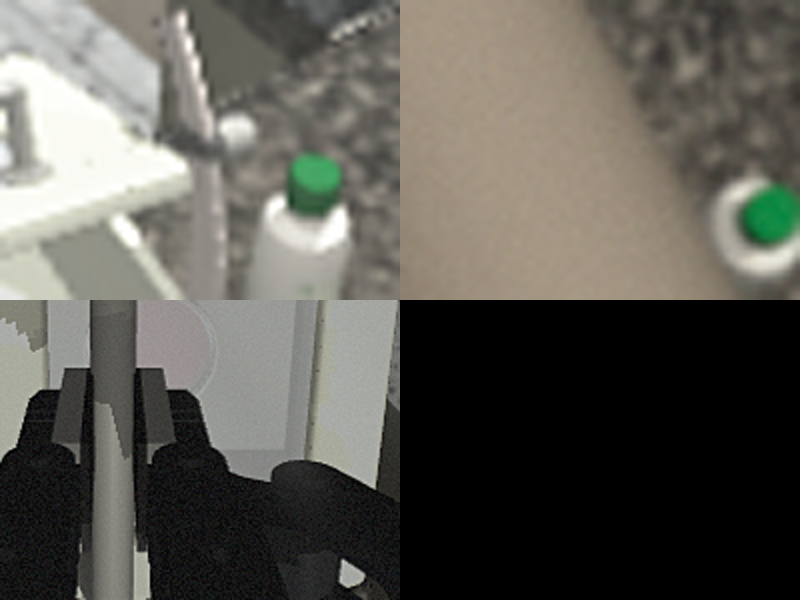

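The lid is up near 0.39 rad by the arm's travel. In the scene crop its front corner is at about (190,180), the marker body at (165–220,130–155) and the screw at (237,130). I'll triangulate the screw for the marker angle and use the lid corner for the lid angle.

```bash
cat > m.py <<'E'
from h import *
w,rc=chamber(); c=np.load('ch.npy')
s=grab_frame('scene'); dw=grab_frame('wrist'); o=telemetry.get_obs()
r=R.from_rotvec(o['orientation']); off=r.inv().apply(dw['origin']-o['tcp_pos']); Ac=r.inv().as_matrix()@att(dw)
q=R.from_rotvec([2.049,1.671,.502]); e=dict(dw); e['origin']=np.array([.4224,-.0722,.3192])+q.apply(off); e['attitude']=(q*R.from_matrix(Ac)).as_rotvec()
def tri(a,b):
    (o1,r1),(o2,r2)=ray(e,*a),ray(s,*b); t=np.linalg.lstsq(np.c_[r1,-r2],o2-o1,rcond=None)[0]; p,p2=o1+r1*t[0],o2+r2*t[1]
    return rc.inv().apply((p+p2)/2-[c[0],c[1],0]),np.linalg.norm(p-p2)
C=lambda u,v:(150+u/2.3,30+v/2.3); S=lambda u,v:(190+u/5-.4,145+v/5-.4)
for nm,a,b in [('screw',C(281,281),S(553,98)),('lidFR corner',C(163,213),S(520,215)),('bar -y end',C(290,84),S(408,157))]:
    p,g=tri(a,b); print(nm,(p*1e3).round(1),'gap mm',(g*1e3).round(1),'polar about hinge',np.arctan2(p[2]-.128,.07-p[0]).round(3),'r',np.hypot(p[2]-.128,.07-p[0]).round(4))
for a in(0,.3,.35,.4,.45): print(a,np.round(proj(s,w([.07-.1475*np.cos(a)+.014*np.sin(a),-.105,.128+.1475*np.sin(a)+.014*np.cos(a)])),1))
E
python3 m.py; python3 - <<'E'
import cv2
for f in('scene0','scene7'):
    g=cv2.imread(f'pics/{f}.png',0)[158:178,284:306]; print(f); [print(158+i,*r) for i,r in enumerate(g)]
E
```

```text
screw [ -51.3 -128.   193. ] gap mm 0.9 polar about hinge 0.492 r 0.1376
lidFR corner [ -70.8 -104.   134. ] gap mm 2.9 polar about hinge 0.043 r 0.1409
bar -y end [-32.6 -53.2 167.3] gap mm 4.5 polar about hinge 0.366 r 0.1099
0 [295.8 187.4]
0.3 [295.1 172.9]
0.35 [294.8 170.3]
0.4 [294.3 167.5]
0.45 [293.8 164.8]
scene0
158 194 198 199 203 194 107 97 113 140 141 186 229 89 95 97 102 110 99 108 89 82 87
159 182 195 195 195 182 91 94 105 141 136 172 222 88 99 111 106 122 90 95 87 80 81
160 169 171 177 187 175 93 97 110 142 138 161 198 108 108 127 94 85 88 96 101 100 97
161 177 154 149 173 170 95 98 111 143 140 154 193 164 98 99 102 105 107 102 116 118 118
162 193 186 173 167 149 97 99 108 136 141 148 193 207 108 138 169 175 178 131 100 109 108
163 200 199 194 172 137 96 95 103 111 136 136 167 214 152 222 241 235 235 204 122 108 102
164 199 203 203 184 123 93 86 102 96 116 129 164 211 168 241 240 230 227 214 149 108 104
165 198 197 180 170 86 99 95 89 88 89 94 138 182 133 175 224 215 203 183 134 103 109
166 176 167 100 116 110 107 103 107 91 84 87 106 127 123 129 186 178 169 154 132 
[... 2078 characters left out ...]
252 252 254 250 177 135 138 153 171 97 100 120 132 136 134 120 115
171 251 252 251 251 252 248 234 217 204 178 135 137 152 173 114 100 124 148 150 144 131 128
172 248 252 248 233 216 206 208 204 200 183 135 137 148 170 133 113 122 133 137 139 138 129
173 202 216 207 210 205 200 197 191 180 165 136 138 144 161 139 126 124 120 120 119 119 118
174 211 206 202 198 192 180 174 168 142 129 137 138 145 163 144 130 138 126 107 110 110 143
175 198 192 180 172 161 133 122 132 137 133 139 138 147 173 144 103 119 127 116 117 131 219
176 171 158 122 105 106 109 104 121 133 129 139 138 150 181 155 91 86 94 101 103 154 243
177 134 94 89 99 115 115 103 106 107 114 140 139 140 150 148 94 88 89 94 106 166 233
```

Request:
apply_moves:
  rows:
    - [[0, 0.006, -0.005], [0, 0, 0]]
    - [[0, 0.012, -0.01], [0, 0, 0]]
    - [[0, 0.017, -0.015], [0, 0, 0]]
    - [[0, 0.017, -0.015], [0, 0, 0]]
    - [[0, 0.017, -0.015], [0, 0, 0]]
    - [[0, 0.017, -0.015], [0, 0, 0]]

```text
clock: 14.62
tcp_pos: [0.5927, 0.0451, 0.2106]
orientation: [-2.434, -1.985, 0.004]
contact_force: [-10.5, 2.8, 1.5]
grip_width: 0.0084
gripper_force: 29.4
```

```bash
python3 - <<'E'
from h import *
w,rc=chamber(); snap('scene','scene8'); s=grab_frame('scene'); o=telemetry.get_obs(); print(o['tcp_pos'],o['contact_force'])
print(o['clock'])
for f in('scene0','scene7','scene8'):
    g=cv2.imread(f'pics/{f}.png',0); m=(g>225).astype(np.uint8); m[:,305:]=0; m[:130]=0; m[215:]=0; m[:165,285:]=0
    n,l,st,_=cv2.connectedComponentsWithStats(m); k=1+st[1:,4].argmax(); ys,xs=np.where(l==k)
    i=np.argmax(xs*1.0+0*ys); print(f,'rightmost',xs.max(),ys[xs==xs.max()],xs.max()-1,ys[xs==xs.max()-1])
    # front top edge: last lid row per column
    print([(c,int(ys[xs==c].max())) for c in (230,240,250,280,284,288) if (xs==c).any()])
for a in(0,.3,.35,.4,.45,.5):
    e=[w([.07-.1475*np.cos(a)+.014*np.sin(a),y,.128+.1475*np.sin(a)+.014*np.cos(a)]) for y in(-.105,-.08,.08,.105)]
    print(a,*[np.round(proj(s,p),1) for p in e])
g=cv2.imread('pics/scene8.png',0)[158:178,284:300]; [print(158+i,*r) for i,r in enumerate(g)]
E
```

```text
[0.5926955  0.04514057 0.210566  ] [-11.61712352   2.0885464    2.48037247]
14.725
scene0 rightmost 293 [186 187] 292 [185 186 187 188]
[(230, 209), (240, 205), (250, 202), (280, 192), (284, 190), (288, 189)]
scene7 rightmost 292 [169 170] 291 [169 170]
[(240, 181), (250, 180), (280, 174), (284, 172), (288, 171)]
scene8 rightmost 292 [167 168] 291 [167 168]
[(240, 179), (250, 178), (280, 172), (284, 170), (288, 169)]
0 [295.8 187.4] [287.4 190.3] [230.5 209.6] [221.1 212.8]
0.3 [295.1 172.9] [286.5 175.8] [228.2 194.9] [218.6 198.1]
0.35 [294.8 170.3] [286.1 173.1] [227.6 192.2] [218.  195.3]
0.4 [294.3 167.5] [285.6 170.4] [227.  189.4] [217.4 192.5]
0.45 [293.8 164.8] [285.1 167.6] [226.3 186.5] [216.6 189.7]
0.5 [293.2 162. ] [284.5 164.8] [225.6 183.6] [215.9 186.7]
158 194 199 200 204 194 104 94 113 139 140 180 221 88 94 95 99
159 182 196 196 197 183 88 90 102 141 136 165 214 85 99 110 104
160 168 171 178 188 176 89 93 108 141 136 157 192 105 110 128 93
161 163 154 149 173 169 90 93 107 140 137 150 186 161 111 102 101
162 151 172 174 168 149 92 94 105 137 137 146 185 200 119 138
[... 287 characters left out ...]
50 252 254 254 227 88 73 76 91 91 104 139
168 248 249 250 251 251 251 253 253 239 137 100 89 96 99 97 112
169 251 251 251 252 247 234 219 216 206 156 135 123 126 137 101 101
170 252 247 233 218 214 214 210 208 197 158 138 139 152 172 96 99
171 218 217 214 211 208 204 200 189 174 154 137 138 151 173 115 100
172 212 208 204 200 189 176 169 145 113 125 138 136 148 170 133 112
173 200 187 176 168 146 111 99 99 112 128 138 138 144 161 138 125
174 162 125 98 91 97 108 112 113 120 127 139 139 145 163 143 129
175 83 84 90 97 101 109 123 137 140 134 139 137 148 173 144 103
176 102 90 91 101 113 112 106 120 133 128 139 137 149 181 155 90
177 134 98 92 101 116 114 103 106 108 114 140 139 140 150 148 93
```

Request:
apply_moves:
  rows:
    - [[0, 0.004, -0.004], [0, 0, 0]]
    - [[0, 0.008, -0.006], [0, 0, 0]]
    - [[0, 0.008, -0.006], [0, 0, 0]]
    - [[0, 0.008, -0.006], [0, 0, 0]]
    - [[0, 0.008, -0.006], [0, 0, 0]]
    - [[0, 0.008, -0.006], [0, 0, 0]]
    - [[0, 0.008, -0.006], [0, 0, 0]]
    - [[0, 0.008, -0.006], [0, 0, 0]]

```text
clock: 15.72
tcp_pos: [0.5944, 0.0447, 0.2122]
orientation: [-2.434, -1.985, 0.005]
contact_force: [-11.9, 2.8, 3.1]
grip_width: 0.0085
gripper_force: 29.5
```

```bash
python3 - <<'E'
from h import *
snap('scene','scene9'); o=telemetry.get_obs(); print(o['tcp_pos'],o['contact_force'],o['gripper_force'])
g0=cv2.imread('pics/scene0.png',0).astype(float)
def edge(f,c):  # subpixel row where the lid's bright top ends toward its front, and its -y edge
    g=cv2.imread(f'pics/{f}.png',0).astype(float)[:,c]; r=[i for i in range(163,200) if g[i]>=235>g[i+1]]; i=r[-1]; return round(i+(g[i]-235)/(g[i]-g[i+1]),2)
for f in('scene0','scene7','scene8','scene9'): print(f,[edge(f,c) for c in (282,284,286,288)])
w,_=chamber(); s=grab_frame('scene')
for a in(0,.3,.35,.4,.45,.5):
    P=np.array([proj(s,w([.07-.1475*np.cos(a)+.014*np.sin(a),y,.128+.1475*np.sin(a)+.014*np.cos(a)])) for y in(-.105,0)])
    print(a,np.interp([284.2,288.2],P[::-1,0],P[::-1,1]).round(2))
E
```

```text
[0.59444254 0.04478618 0.21223971] [-11.65426762   3.22831801   3.41053402] 29.48739767074585
scene0 [np.float64(191.15), np.float64(190.44), np.float64(190.03), np.float64(189.15)]
scene7 [np.float64(178.87), np.float64(181.21), np.float64(172.32), np.float64(171.47)]
scene8 [np.float64(178.86), np.float64(180.61), np.float64(169.89), np.float64(169.36)]
scene9 [np.float64(178.86), np.float64(180.61), np.float64(168.74), np.float64(168.39)]
0 [191.34 189.98]
0.3 [176.51 175.2 ]
0.35 [173.71 172.4 ]
0.4 [170.83 169.53]
0.45 [167.89 166.6 ]
0.5 [164.89 163.61]
```

```bash
python3 -c "
from bench import job; print(job.hand_in())"
```

```text
the job is handed in; nothing more can be done
None
```

I pulled the flap down to its stop with the lid shut, then lifted the lid to about 0.41 rad and handed in with it gripped there. I put the marker at 0.41–0.43 rad from the images, within the 8 mm limit, but one reading gave up to 0.47, which would not clearly be. I had no direct view of the pointer on the mark, and the hand-in returned no verdict.

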